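Handbell service: dispense one handguard disc and nudge it into the tray

TASK

A handbell on the service table needs one new handguard disc. Press the dispenser's red plunger once, all the way down, and let it come back up so that a single white disc is pushed out onto the delivery plate, then with a fingertip gently nudge that disc sideways off the plate so that it lies flat in the blue tray. Do not pick up or squeeze the disc, do not send out a second one, and leave everything else on the table where it is.

Things in the scene. Friction and masses are not known exactly. Their poses are not given: they have to be found in the camera images.
- dispenser: Disc dispenser, fixed, 230 long (its x) x 80 x 114 mm high. Origin on the table under the centre of the clear square hopper with the discs (64 x 64 mm outside, top at 62 mm). +x points from the delivery plate through the hopper to the plunger, roughly away from the robot; z up. Behind the hopper the gearbox: x 29 to 125, y -34 to 34, top at 68 mm, collar to 74 mm. Plunger axis at x 65, y 0 mm.
- plunger_top (a point): Centre of the top face of the red plunger button, a round cap 36 mm across and 10 mm thick; 114 mm above the table when up. It moves straight down with the plunger.
- plunger (a joint): Plunger travel in m: 0 up, 0.029 fully down on a hard stop. Spring return: 2.5 N to start it, 10 N at the bottom; rises by itself when let go. It drives a brass slide twice as far (58 mm), which pushes the lowest disc out to -x; the disc is clear only in the last 3 mm. On the way up the slide goes back and the stack drops; the next press would push out the next disc.
- plate_mid (a point): On top of the dark steel delivery plate, at dispenser (-60, 0, 16) mm, near the ejected disc (its centre at x -56 after a slow press, to -76 mm at the lip after a fast one). The plate spans dispenser x -105 to -29, y -40 to 40 mm, top at 16 mm; both sides (+y, -y) are open edges; a lip 4 mm high runs along the front (x -105 to -99). The hopper's front posts reach x = -32 mm.
- disc: The lowest disc of the stack, which the press sends out: white plastic handguard disc, 48 mm diameter, 8 mm thick, 10 mm centre hole, about 17 g. Origin at the centre of its underside, z is its axis. It starts in the hopper, lying on the plate level (underside at 16 mm).
- disc2: Second disc of the stack, same kind; must stay in the hopper. Origin at the centre of its underside.
- disc3: Third disc, same kind; must stay in the hopper.
- disc4: Top disc, same kind; must stay in the hopper.
- blue_tray: Blue tray where the disc must go; empty, fixed. Outside 96 (x) x 90 (y) x 13 mm high, walls and floor 3 mm. Origin under its centre, axes as the dispenser's. It stands at one side of the plate, at dispenser x -58, y +87 or -87 mm (varies): near wall 2 mm from the plate's edge, rim 3 mm below the plate's top. A disc tips over the edge and lies flat once pushed fully past edge and wall.
- orange_tray: Orange tray for worn parts, same size, fixed, on the other side of the plate; holds the worn clapper. Not for the new disc. Origin under its centre.
- bell_a: Brass handbell about 200 mm long, mouth 80 mm, with a white loop handle, lying beside the dispenser's gearbox on its +y side, mouth away from the robot, up to 80 mm high. Loose, to be left alone. Origin on the table under its middle.
- bell_b: Larger brass handbell, about 220 mm long, lying on the robot's right side of the table. Loose, to be left alone. Origin on the table under its middle.
- polish_jar: Amber jar with black lid, 56 mm across and 65 mm high, beside the gearbox on its -y side. Loose, to be left alone. Origin under its centre.
- screwdriver: Screwdriver with yellow handle, 170 mm long and 26 mm high, lying crosswise on the robot's side of the dispenser. Loose, to be left alone. Origin on the table under its middle.
- pencil: Orange pencil, 180 mm long and 8 mm thick, lying on the robot's side of the dispenser. Loose, to be left alone. Origin on the table under its middle.
- clapper: Worn bell clapper, steel bar with a black rubber head, about 65 mm long and 12 mm high, lying in the orange tray. Loose, to be left alone. Origin under its middle.
- canteen: Olive canteen bottle, 88 mm across and 187 mm high, on the left side of the table. Loose, to be left alone. Origin under its centre.

How it is judged:
On the way, in this order (a step that is already met when the one before it is completed fails the run):
1. the plunger is pressed all the way down and the lowest disc is pushed out onto the delivery plate (value of joint plunger above 0.0265 m and x of disc in the frame of dispenser below -0.052 m and y of disc in the frame of dispenser between -0.04 and 0.04 m and height (world z) of disc between 0.013 and 0.022 m), for 0.05 s.
2. the plunger is let up again, with the one disc lying on the delivery plate (value of joint plunger below 0.003 m and x of disc in the frame of dispenser below -0.052 m and y of disc in the frame of dispenser between -0.04 and 0.04 m and height (world z) of disc between 0.013 and 0.022 m), for 0.1 s.
At the end, for the whole second after the job is handed in: The disc lies flat (7 degrees) and still on the floor of the blue tray (centre within 30 mm of the tray's centre both ways, underside less than 7 mm above the tray's underside); the plunger is up (within 3 mm); the other three discs are in the hopper (within 12 mm of its axis) (x of disc in the frame of blue_tray between -0.03 and 0.03 m and y of disc in the frame of blue_tray between -0.03 and 0.03 m and z of disc in the frame of blue_tray below 0.007 m and angle between disc's own z axis and vertical below 0.12 rad and linear speed of disc below 0.02 m/s and value of joint plunger below 0.003 m and x of disc2 in the frame of dispenser between -0.012 and 0.012 m and y of disc2 in the frame of dispenser between -0.012 and 0.012 m and x of disc3 in the frame of dispenser between -0.012 and 0.012 m and y of disc3 in the frame of dispenser between -0.012 and 0.012 m and x of disc4 in the frame of dispenser between -0.012 and 0.012 m and y of disc4 in the frame of dispenser between -0.012 and 0.012 m); the robot touches nothing.
It fails at once if the disc is picked up or flipped up (its centre more than 24 mm above the delivery plate) (height (world z) of disc above 0.04 m).
It fails at once if the disc is squeezed or pressed hard with the fingers (over 18 N) (contact force between the fingers and disc above 18 N).
It fails at once if a second disc is sent out or a disc is taken from the hopper (more than 15 mm from the hopper's axis, or lifted 15 mm) (horizontal distance between any of disc2, disc3, disc4 and dispenser above 0.015 m or height (world z) of disc2 above 0.039 m or height (world z) of disc3 above 0.047 m or height (world z) of disc4 above 0.055 m).
It fails at once if something else on the table is moved (more than 20 mm): handbell beside the dispenser, handbell further off, jar of polish, screwdriver, pencil, worn clapper in the orange tray, canteen (distance of any of bell_a, bell_b, polish_jar, screwdriver, pencil, clapper, canteen from where it was at the start of the episode above 0.02 m).
It also fails if it takes over 42 s, if anything falls off the work surface, if the arm or the gripper's body presses on something with over 40 N, if the wrist force passes 120 N, or if a joint passes its speed limit or range.

ROBOT

A 7-joint arm with a two-finger parallel gripper is mounted at the origin on the work surface. World frame = base frame: x ahead of the robot, y to its left, z up, the work surface at z = 0. Lengths are in m, angles in rad, forces in N, time in s.
With the tool pointing down it reaches from about 0.425 to 0.95 m from the base axis. Payload 4.7 kg.
Tool frame: the origin (TCP) lies midway between the tips of the shut fingers; the grasp point (between the pads) lies 19 mm behind it; z points along the fingers, y is the direction in which the jaws open and shut (so a half turn about z gives the same grasp; the last joint's range is limited). The gripper opens to 85 mm and grips with 20 to 120 N. Pads are 22 mm wide; open, the fingers measure 114 mm over their backs; the gripper's body (76 mm by 85 mm) begins 54 mm behind the grasp point. The pads swing forward as they close: fully open they stand 13 mm farther back than shut.
Start: joints at [1.143, 0.469, -0.049, 1.532, 0.024, 1.141, -0.082], TCP at [0.262, -0.622, 0.231] pointing down, gripper open.
Joint ranges: [-2.59, 2.59], [-0.33, 1.99], [-1.39, 1.29], [0.1, 2.45], [-1.04, 4.18], [0.21, 1.99], [-2.66, 2.66]. Speed limits (rad/s): [2.57, 2.57, 3.14, 3.14, 3.14, 3.14, 3.14].

INTERFACE

Orientations are given as a unit quaternion [w, x, y, z].
In Python, from bench import get_obs, snapshot, calibration, finish_job gives the robot as it stands.
- The arm moves only by the tool jog_arm, never from a script. Its argument "moves" is a list of rows, each an object of numbers: "jaw": the opening, from -1 (shut) to 1 (fully open); "dx", "dy", "dz": the shift along the tool's x, y, z in cm; "twist": the turn about the tool's z in rad. A call has 1 to 10 rows; each row is the pose to reach, as a shift and turn from the pose commanded when the call began, along the tool's axes at that moment; what a row does not reach only later rows make up. A row lasts 1/8 s, in which the tool goes at most 62.5 mm and 10.7 degrees, less where a joint would pass 70% of its speed; a pose out of reach is approached as far as the arm can. A call with a gripper value outside its range is refused whole. The fingers move at their own pace and stop on an object; "force" is the grip in N (left out, the last holds). Time passes only in rows, so rows that repeat a pose let the fingers close. It gives the time, the measured TCP pose, the force and the opening at its end, in the units of the state.
- get_obs(): the state, without advancing time (a new reading comes with each control period).
- snapshot(name): name is "side" or "top" or "wrist"; returns the picture (420x560x3 uint8, red, green, blue); there is no depth.
- calibration(name): a dict with "fx", "fy", "cx", "cy" (pixels), "distortion" ([k1, k2, p1, p2, k3] as OpenCV has them; the pictures are not rectified), "R" (3x3) and "t" (3): a world point X has camera coordinates R X + t; the wrist camera has in their place "T_tool_cam" (4x4, takes a point from camera to tool coordinates, whose origin is the TCP and whose axes are the flange's). Camera axes: x right, y down, z forward; pixel columns grow to the right and rows downward; lengths in m; the calibration is good to about 2 mm. A picture is of the moment at which its call begins: read the wrist's pose just before it. calibration takes no time and is no camera call.
- finish_job(): hands the job in, once; it reports no verdict.
The state is a dict: "clock": time; "qpos": joint angles; "qd": joint speeds; "effort": joint torques, N m; "position": TCP position; "orientation": TCP orientation; "ft_force": force on the tool from outside, world axes, zero at the start; "wrist_torque": the same for the moment, N m; "width": finger opening in m.
Only numpy, scipy, OpenCV 4.12 (cv2) and the standard library are available. Lean on these libraries where they do the work, as an engineer would, in place of code of your own. Each camera call takes 0.05 s, during which the arm holds its last target. There are 200 camera calls.

## Working session

There is one attempt and no reset: what is moved stays moved. The work goes in short steps, Python scripts to look and compute and a tool call to move; the robot and the scene stay as the last step left them, time stands still between calls to the robot, and variables do not carry over. Pictures are saved under pics/ and viewed, about 8 in all and at most 12, crops included, and the job is handed in when it is done.

Besides the shell and the picture viewer there is one more tool, called after "Emit:" in YAML: its name, and indented under it one key for each argument. jog_arm: Moves the arm, as the interface text tells. Its arguments: {"type":"object","properties":{"moves":{"type":"array"},"force":{"type":"number"}},"required":["moves"]}

```bash
mkdir -p pics; cat > h.py <<'E'
import numpy as np, cv2
from bench import *
def save(n,f):
    im=snapshot(n); cv2.imwrite('pics/'+f,im[:,:,::-1]); return im
def ray(n,u,v,T=None):
    c=calibration(n); K=np.array([[c['fx'],0,c['cx']],[0,c['fy'],c['cy']],[0,0,1]])
    p=cv2.undistortPoints(np.array([[[u,v]]],float),K,np.array(c['distortion'])).ravel()
    d=np.array([p[0],p[1],1]); R=np.array(c['R']);t=np.array(c['t'])
    return -R.T@t, R.T@d
def atz(n,u,v,z):
    o,d=ray(n,u,v); return o+d*(z-o[2])/d[2]
def proj(n,X):
    c=calibration(n); K=np.array([[c['fx'],0,c['cx']],[0,c['fy'],c['cy']],[0,0,1]])
    return cv2.projectPoints(np.array(X,float).reshape(-1,1,3),cv2.Rodrigues(np.array(c['R']))[0],np.array(c['t']),K,np.array(c['distortion']))[0].reshape(-1,2)
E
python3 - <<'E'
from h import *
a=save('top','top0.png');b=save('side','side0.png')
for n in('top','side'):
    c=calibration(n);print(n,-np.array(c['R']).T@np.array(c['t']),c['fx'])
cv2.imwrite('pics/top0b.png',cv2.resize(a,(800,600),interpolation=cv2.INTER_CUBIC)[:,:,::-1])
o=get_obs();print(o)
E
```

```text
top [0.49073718 0.02609773 1.71172349] 491.80624967536284
side [ 0.34276378 -0.94456861  1.03539204] 504.1263097933355
{'clock': 0.1, 'qpos': array([ 1.14310857,  0.46934232, -0.04859552,  1.53360751,  0.02412785,
        1.14098017, -0.08231854]), 'qd': array([-0.00055686, -0.00195115, -0.00061941, -0.00244677, -0.00013602,
       -0.00011487,  0.00037314]), 'effort': array([ 2.10793924e-04, -5.11517322e+01, -4.73324221e-02, -2.38392645e+01,
        1.07987202e-02,  4.23909340e-03,  4.36343203e-05]), 'position': array([ 0.26190136, -0.62153907,  0.23036482]), 'orientation': array([-8.48431231e-04,  9.80184129e-01,  1.98086613e-01, -2.15557452e-04]), 'ft_force': array([ 0.13428339,  0.41053538, -0.44324397]), 'wrist_torque': array([-0.0052049 ,  0.0241473 , -0.05582606]), 'width': 0.085372329462939}
```

View pics/top0b.png

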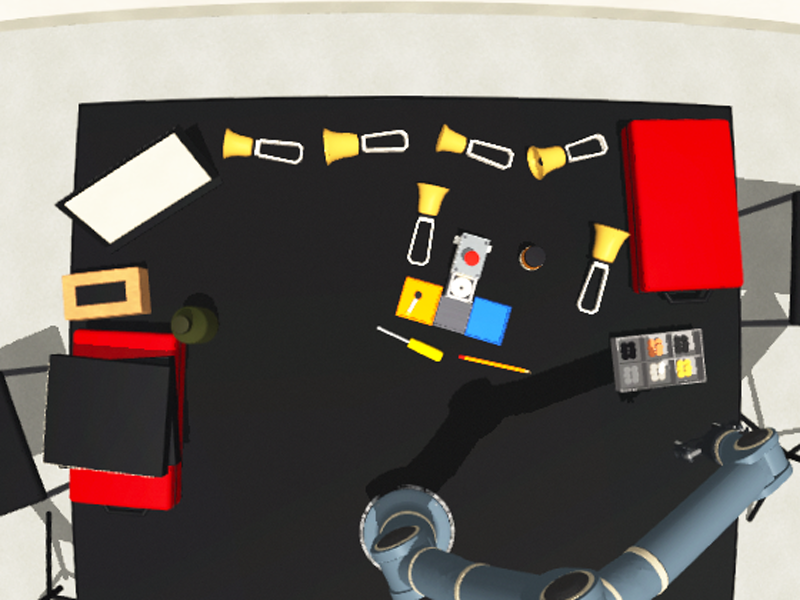

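View pics/side0.png

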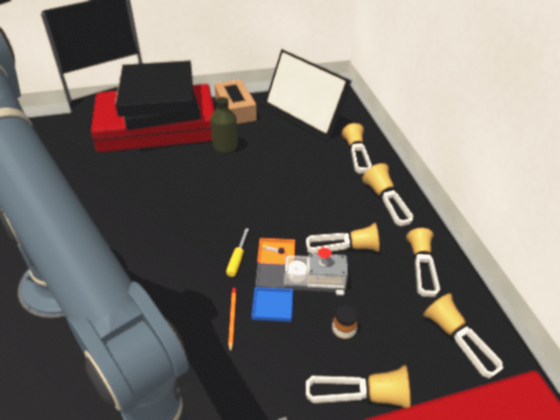

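The top view shows the dispenser with its red button at about (470,257) in the 800-px image. The blue tray is on the robot's right (-y) side at (490,320), and the orange tray is on the left. I'll take an enlarged crop next.

```bash
python3 - <<'E'
from h import *
a=cv2.imread('pics/top0.png')[155:255,260:380]
cv2.imwrite('pics/c1.png',cv2.resize(a,None,fx=6,fy=6,interpolation=cv2.INTER_CUBIC))
E
```

```text
(no output)
```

View pics/c1.png

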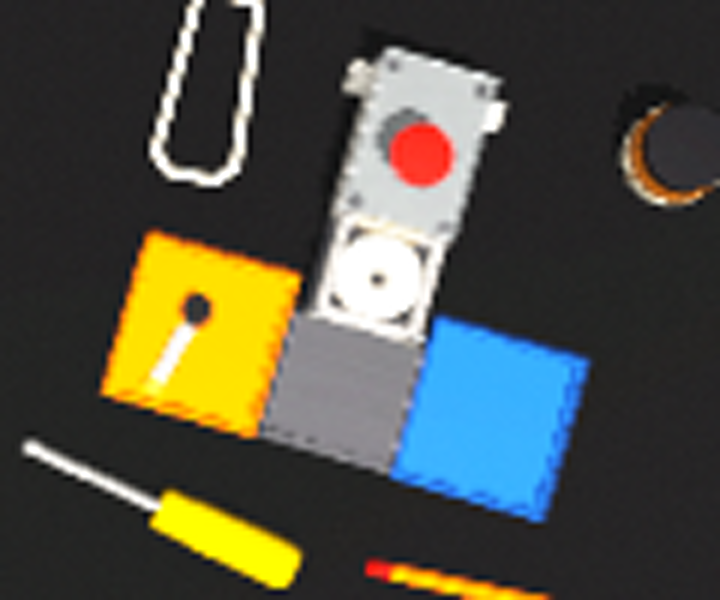

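```bash
python3 - <<'E'
from h import *
from scipy.optimize import least_squares
P=[((421,155),(65,0,114)),((377,280),(0,0,48))]
for c,s,l in((-58,-87,[(437,317),(589,358),(545,521),(390,475)]),(-58,87,[(150,232),(300,270),(255,437),(102,393)])):
    for p,(sx,sy) in zip(l,[(48,45),(48,-45),(-48,-45),(-48,45)]): P.append((p,(c+sx,s+sy,13)))
uv=np.array([[(a+.5)/6-.5+260,(b+.5)/6-.5+155] for (a,b),_ in P]); L=np.array([x for _,x in P])/1e3
def W(q,L=L):
    c,s=np.cos(q[2]),np.sin(q[2]); return np.c_[q[0]+c*L[:,0]-s*L[:,1],q[1]+s*L[:,0]+c*L[:,1],L[:,2]]
r=least_squares(lambda q:(proj('top',W(q))-uv).ravel(),[.6,0,0.],loss='soft_l1')
print(r.x,np.round(r.fun.reshape(-1,2),2).tolist())
for z in[(65,0,114),(-60,0,16),(-58,-87,0),(-58,0,16)]: print(z,W(r.x,np.array([z])/1e3))
im=cv2.imread('pics/side0.png')
for z,X in zip(range(9),W(r.x,np.array([(65,0,114),(-105,-40,16),(-10,-132,13),(-106,-132,13),(-106,-42,13)])/1e3)): print(proj('side',X))
cv2.imwrite('pics/c2.png',cv2.resize(im[225:345,225:385],None,fx=5,fy=5,interpolation=cv2.INTER_CUBIC))
E
```

```text
[ 0.59606257 -0.12980948 -0.27926229] [[0.25, -0.17], [0.33, -0.68], [0.21, -0.09], [-0.35, 0.24], [-0.47, -0.33], [0.51, 0.21], [-0.16, 0.18], [-0.2, 1.03], [-0.3, -0.16], [0.16, -0.02]]
(65, 0, 114) [[ 0.65854441 -0.14772651  0.114     ]]
(-60, 0, 16) [[ 0.53838703 -0.11327068  0.016     ]]
(-58, -87, 0) [[ 0.51632829 -0.19745152  0.        ]]
(-58, 0, 16) [[ 0.54030954 -0.11382198  0.016     ]]
[[323.25260661 251.63331949]]
[[254.23651086 286.07440985]]
[[290.15241407 318.49898048]]
[[250.75165877 316.53827815]]
[[253.80573632 287.40753304]]
```

View pics/c2.png

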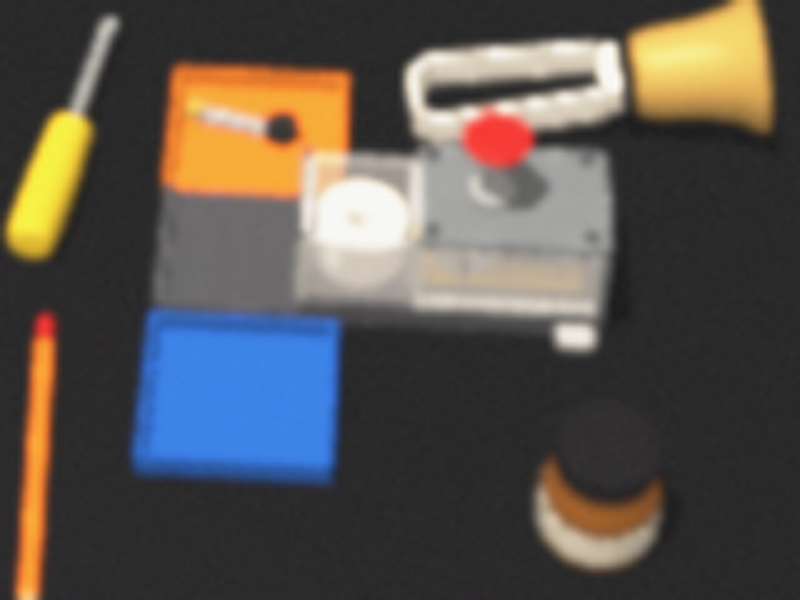

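The side view agrees with the fit to about 1 px. I'll move above the plunger with the fingers shut, turned so the wide pads line up with the dispenser's x.

Emit:
jog_arm:
  moves:
    - {"jaw": -1, "dx": 5.5, "dy": -2.8, "dz": 0, "twist": 0.07}
    - {"jaw": -1, "dx": 11, "dy": -5.6, "dz": 0, "twist": 0.14}
    - {"jaw": -1, "dx": 16.5, "dy": -8.4, "dz": 0, "twist": 0.21}
    - {"jaw": -1, "dx": 22, "dy": -11.3, "dz": 0, "twist": 0.28}
    - {"jaw": -1, "dx": 27.5, "dy": -14.1, "dz": 0, "twist": 0.35}
    - {"jaw": -1, "dx": 33, "dy": -17, "dz": 0, "twist": 0.42}
    - {"jaw": -1, "dx": 38.5, "dy": -19.8, "dz": 0, "twist": 0.49}
    - {"jaw": -1, "dx": 44, "dy": -22.6, "dz": 1.5, "twist": 0.56}
    - {"jaw": -1, "dx": 49.5, "dy": -25.4, "dz": 3, "twist": 0.63}
    - {"jaw": -1, "dx": 55, "dy": -28.2, "dz": 5, "twist": 0.68}
  force: 20

```text
clock: 1.35
position: [0.6579, -0.1502, 0.1822]
orientation: [0.0, 0.99, -0.141, 0.0]
ft_force: [0.8, -0.8, -0.1]
width: 0.0
```

```bash
cat >> h.py <<'E'
from scipy.spatial.transform import Rotation as Ro
DQ=np.array([.59606,-.12981,-.27926])
def disp(x,y,z):
    c,s=np.cos(DQ[2]),np.sin(DQ[2]); return np.array([DQ[0]+c*x-s*y,DQ[1]+s*x+c*y,z])
def todisp(X):
    c,s=np.cos(DQ[2]),np.sin(DQ[2]); d=np.array(X)[:2]-DQ[:2]; return np.array([c*d[0]+s*d[1],-s*d[0]+c*d[1],X[2]])
def tool():
    o=get_obs(); return o,Ro.from_quat(np.array(o['orientation'])[[1,2,3,0]]).as_matrix()
def go(*t):
    o,R=tool(); print('t',o['clock'],'disp mm',np.round(todisp(o['position'])*1e3,1),'F',np.round(o['ft_force'],1),'w',o['width'],'yaw err',np.arctan2(R[1,0],R[0,0])-DQ[2],'tilt',R[:,2])
    for p in t: print(p,'shift cm',np.round(R.T@(disp(*p)-o['position'])*100,2))
E
python3 - <<'E'
from h import *
go((.065,0,.116),(.065,0,.085))
save('wrist','w1.png')
E
```

```text
t 1.35 disp mm [ 65.1  -2.6 182.2] F [ 0.8 -0.8 -0.1] w 4.127152504138904e-05 yaw err -0.0037152577428461453 tilt [ 4.04930122e-04 -3.22538570e-04 -9.99999866e-01]
(0.065, 0, 0.116) shift cm [-0.02 -0.26  6.62]
(0.065, 0, 0.085) shift cm [-0.02 -0.26  9.72]
```

View pics/w1.png

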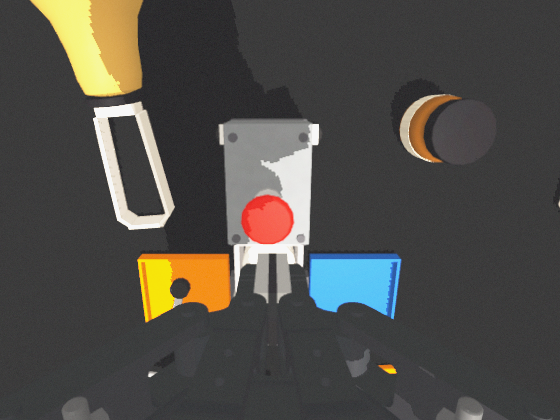

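The wrist view shows the button at (267,219), the jar clear to the right and the bell to the left. I'll check the button's position from it.

```bash
python3 - <<'E'
from h import *
c=calibration('wrist');K=np.array([[c['fx'],0,c['cx']],[0,c['fy'],c['cy']],[0,0,1]])
o,R=tool();T=np.array(c['T_tool_cam'])
print(np.round(T,3))
for (u,v),z in(((267,219),.114),((225,120),.068),((311,120),.068)):
    p=cv2.undistortPoints(np.array([[[u,v]]],float),K,np.array(c['distortion'])).ravel()
    d=R@T[:3,:3]@np.array([*p,1]);s=R@T[:3,3]+o['position']
    print(todisp(s+d*(z-s[2])/d[2])*1e3)
go((.065,0,.116))
E
```

```text
[[ 0.    -0.957 -0.29   0.075]
 [ 1.     0.     0.    -0.   ]
 [-0.    -0.29   0.957 -0.142]
 [ 0.     0.     0.     1.   ]]
[ 69.43514898  13.18541645 114.        ]
[128.35461009  44.53074502  68.        ]
[128.82796354 -17.12604612  68.        ]
t 1.4 disp mm [ 65.5   9.3 178.7] F [ 3.9  6.7 -1.1] w -0.0003220183687515745 yaw err 0.007139644162706238 tilt [ 1.23885325e-04  8.09266691e-03 -9.99967246e-01]
(0.065, 0, 0.116) shift cm [-0.04  0.98  6.26]
```

Emit:
jog_arm:
  moves:
    - {"jaw": -1, "dz": 1}
    - {"jaw": -1, "dz": 2}
    - {"jaw": -1, "dz": 2}
    - {"jaw": -1, "dz": 2}
    - {"jaw": -1, "dz": 2}

```text
invalid input at $.moves[0]: expected keys jaw, dx, dy, dz, twist
```

```bash
python3 - <<'E'
from h import *
go((.065,0,.116))
o,R=tool();a=save('wrist','w2.png')
m=((a[:,:,0]>170)&(a[:,:,1]<80)&(a[:,:,2]<80)).astype(np.uint8)
n,l,s,ce=cv2.connectedComponentsWithStats(m);i=1+np.argmax(s[1:,4]);print(s[i],ce[i])
x,y,w,h=s[i][:4];c=calibration('wrist');K=np.array([[c['fx'],0,c['cx']],[0,c['fy'],c['cy']],[0,0,1]]);T=np.array(c['T_tool_cam'])
for u,v in((x+w/2,y+h/2),tuple(ce[i])):
    p=cv2.undistortPoints(np.array([[[u,v]]],float),K,np.array(c['distortion'])).ravel()
    d=R@T[:3,:3]@np.array([*p,1]);q=R@T[:3,3]+o['position'];print(todisp(q+d*(.114-q[2])/d[2])*1e3)
E
```

```text
t 1.4 disp mm [ 65.5   9.3 178.7] F [ 3.9  6.7 -1.1] w -0.0003220183687515745 yaw err 0.007139644162706238 tilt [ 1.23885325e-04  8.09266691e-03 -9.99967246e-01]
(0.065, 0, 0.116) shift cm [-0.04  0.98  6.26]
[260 197  53  49 371] [283.7277628  213.54447439]
[ 67.87472193   0.72572094 114.        ]
[ 73.20009414   2.58852181 114.        ]
```

Emit:
jog_arm:
  moves:
    - {"jaw": -1, "dx": 0, "dy": 0, "dz": 1, "twist": 0}
    - {"jaw": -1, "dx": 0, "dy": 0, "dz": 2, "twist": 0}
    - {"jaw": -1, "dx": 0, "dy": 0, "dz": 2, "twist": 0}
    - {"jaw": -1, "dx": 0, "dy": 0, "dz": 2, "twist": 0}

```text
clock: 1.95
position: [0.6566, -0.1529, 0.1631]
orientation: [0.0, 0.99, -0.141, 0.0]
ft_force: [0.1, 0.4, -0.9]
width: -0.0001
```

```bash
python3 - <<'E'
from h import *
go((.066,0,.116),(.066,0,.085))
E
```

```text
t 1.95 disp mm [ 64.5  -5.5 163.1] F [ 0.1  0.4 -0.9] w -5.515494724608839e-05 yaw err -0.0035127148216952397 tilt [ 5.66554057e-04 -3.50887947e-04 -9.99999778e-01]
(0.066, 0, 0.116) shift cm [ 0.14 -0.55  4.71]
(0.066, 0, 0.085) shift cm [ 0.14 -0.55  7.81]
```

Emit:
jog_arm:
  moves:
    - {"jaw": -1, "dx": 0.1, "dy": -0.55, "dz": 2, "twist": 0}
    - {"jaw": -1, "dx": 0.1, "dy": -0.55, "dz": 4, "twist": 0}
    - {"jaw": -1, "dx": 0.1, "dy": -0.55, "dz": 4.4, "twist": 0}
    - {"jaw": -1, "dx": 0.1, "dy": -0.55, "dz": 4.8, "twist": 0}
    - {"jaw": -1, "dx": 0.1, "dy": -0.55, "dz": 5.2, "twist": 0}
    - {"jaw": -1, "dx": 0.1, "dy": -0.55, "dz": 5.6, "twist": 0}
    - {"jaw": -1, "dx": 0.1, "dy": -0.55, "dz": 6, "twist": 0}
    - {"jaw": -1, "dx": 0.1, "dy": -0.55, "dz": 6.4, "twist": 0}
    - {"jaw": -1, "dx": 0.1, "dy": -0.55, "dz": 6.8, "twist": 0}
    - {"jaw": -1, "dx": 0.1, "dy": -0.55, "dz": 7.2, "twist": 0}

```text
clock: 3.2
position: [0.6593, -0.1468, 0.092]
orientation: [0.0, 0.99, -0.14, 0.0]
ft_force: [-3.9, 0.8, 8.4]
width: 0.0003
```

Emit:
jog_arm:
  moves:
    - {"jaw": -1, "dx": 0, "dy": 0, "dz": 0.3, "twist": 0}
    - {"jaw": -1, "dx": 0, "dy": 0, "dz": 0.6, "twist": 0}
    - {"jaw": -1, "dx": 0, "dy": 0, "dz": 0.6, "twist": 0}
    - {"jaw": -1, "dx": 0, "dy": 0, "dz": 0.6, "twist": 0}

```text
clock: 3.7
position: [0.6593, -0.1468, 0.0863]
orientation: [0.0, 0.99, -0.14, 0.0]
ft_force: [-4.4, 0.7, 9.4]
width: -0.0001
```

```bash
python3 - <<'E'
from h import *
go((.066,0,.085))
E
```

```text
t 3.7 disp mm [65.5  1.1 86.3] F [-4.4  0.7  9.4] w -7.565323848746802e-05 yaw err -0.0020700886414183883 tilt [ 5.13392990e-04 -2.49740311e-04 -9.99999837e-01]
(0.066, 0, 0.085) shift cm [0.05 0.11 0.13]
```

Still about 1.3 mm short of the stop, so I'll go slightly further and hold.

Emit:
jog_arm:
  moves:
    - {"jaw": -1, "dx": 0, "dy": 0, "dz": 0.15, "twist": 0}
    - {"jaw": -1, "dx": 0, "dy": 0, "dz": 0.25, "twist": 0}
    - {"jaw": -1, "dx": 0, "dy": 0, "dz": 0.25, "twist": 0}
    - {"jaw": -1, "dx": 0, "dy": 0, "dz": 0.25, "twist": 0}

```text
clock: 4.2
position: [0.6594, -0.1469, 0.0851]
orientation: [0.0, 0.99, -0.14, 0.0]
ft_force: [-7.1, 1.1, 15.5]
width: -0.0002
```

```bash
python3 - <<'E'
from h import *
go((.066,0,.085))
a=save('top','top1.png')[155:255,260:380];cv2.imwrite('pics/c3.png',cv2.resize(a,None,fx=6,fy=6,interpolation=cv2.INTER_CUBIC)[:,:,::-1])
b=save('side','s1.png')[225:345,225:385];cv2.imwrite('pics/c4.png',cv2.resize(b,None,fx=5,fy=5,interpolation=cv2.INTER_CUBIC)[:,:,::-1])
E
```

```text
t 4.2 disp mm [65.5  1.1 85.1] F [-7.1  1.1 15.5] w -0.0001721127515774716 yaw err -0.0021836649142680242 tilt [ 6.67849281e-04 -3.42419397e-04 -9.99999718e-01]
(0.066, 0, 0.085) shift cm [0.05 0.11 0.01]
```

View pics/c4.png

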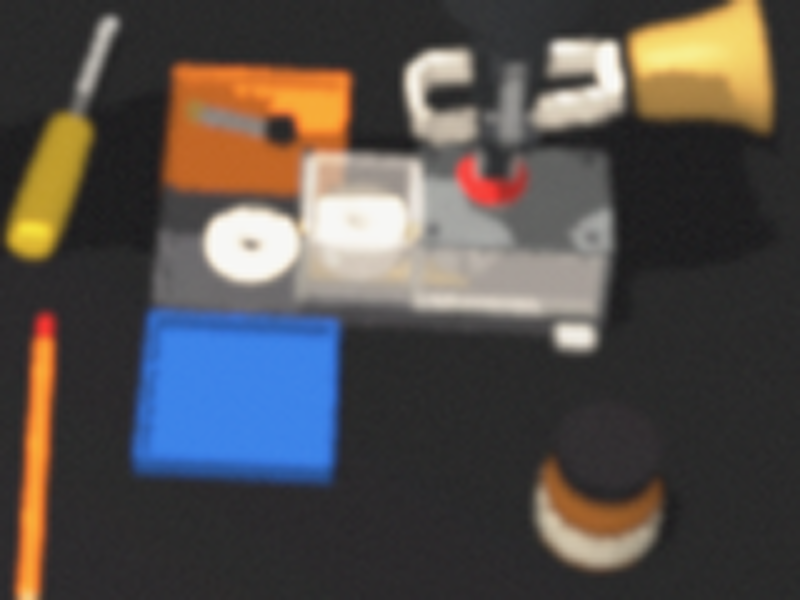

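The force jumped to 15.5 N at z = 85 mm, so the plunger is on its stop. The disc is out on the plate at crop (252,244). I'll let the plunger up now.

Emit:
jog_arm:
  moves:
    - {"jaw": -1, "dx": 0, "dy": 0, "dz": -0.6, "twist": 0}
    - {"jaw": -1, "dx": 0, "dy": 0, "dz": -1.2, "twist": 0}
    - {"jaw": -1, "dx": 0, "dy": 0, "dz": -2, "twist": 0}
    - {"jaw": -1, "dx": 0, "dy": 0, "dz": -3, "twist": 0}
    - {"jaw": -1, "dx": 0, "dy": 0, "dz": -4.5, "twist": 0}
    - {"jaw": -1, "dx": 0, "dy": 0, "dz": -6, "twist": 0}
    - {"jaw": -1, "dx": 0, "dy": 0, "dz": -7, "twist": 0}
    - {"jaw": -1, "dx": 0, "dy": 0, "dz": -7, "twist": 0}
    - {"jaw": -1, "dx": 0, "dy": 0, "dz": -7, "twist": 0}

```text
clock: 5.42
position: [0.659, -0.1467, 0.1517]
orientation: [0.0, 0.99, -0.14, -0.0]
ft_force: [-0.4, 0.0, -0.6]
width: -0.0001
```

```bash
python3 - <<'E'
from h import *
go((-.057,.05,.15),(-.057,.05,.02))
b=save('side','s2.png')
u,v=252/5+225,244/5+225
print('disc before',todisp(atz('side',u,v,.024))*1e3)
cv2.imwrite('pics/c5.png',cv2.resize(b[225:345,225:385],None,fx=5,fy=5,interpolation=cv2.INTER_CUBIC)[:,:,::-1])
E
```

```text
t 5.425 disp mm [ 65.1   1.1 151.7] F [-0.4  0.  -0.6] w -0.00012308651977929787 yaw err -0.0019115863193814864 tilt [-7.63262195e-04  9.92932646e-05 -9.99999704e-01]
(-0.057, 0.05, 0.15) shift cm [-12.22  -4.87   0.18]
(-0.057, 0.05, 0.02) shift cm [-12.21  -4.87  13.18]
disc before [-52.67325584  -2.63600981  24.        ]
```

View pics/c5.png

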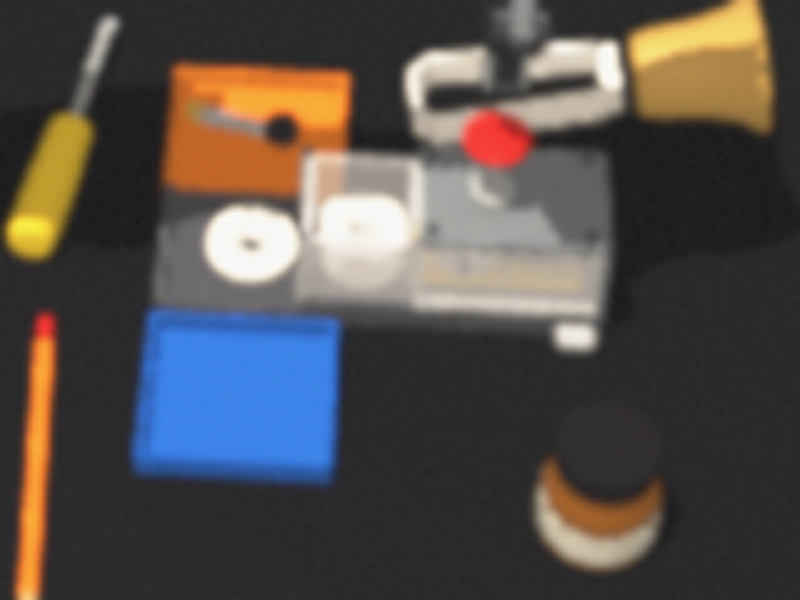

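The plunger is up again, and a single disc lies on the plate at about dispenser (-55,-1). Next I'll move beside it on the +y side and go down.

Emit:
jog_arm:
  moves:
    - {"jaw": -1, "dx": -4, "dy": -2, "dz": 0, "twist": 0}
    - {"jaw": -1, "dx": -8, "dy": -4, "dz": 0, "twist": 0}
    - {"jaw": -1, "dx": -12, "dy": -5.2, "dz": 0, "twist": 0}
    - {"jaw": -1, "dx": -12, "dy": -5.2, "dz": 2, "twist": 0}
    - {"jaw": -1, "dx": -12, "dy": -5.2, "dz": 5, "twist": 0}
    - {"jaw": -1, "dx": -12, "dy": -5.2, "dz": 8, "twist": 0}
    - {"jaw": -1, "dx": -12, "dy": -5.2, "dz": 10, "twist": 0}
    - {"jaw": -1, "dx": -12, "dy": -5.2, "dz": 10, "twist": 0}
    - {"jaw": -1, "dx": -12, "dy": -5.2, "dz": 10, "twist": 0}

```text
clock: 6.6
position: [0.5589, -0.0635, 0.0527]
orientation: [-0.0, 0.99, -0.14, 0.0]
ft_force: [0.1, 0.0, 0.4]
width: 0.0
```

```bash
python3 - <<'E'
from h import *
go((-.056,.052,.0195),(-.056,-.03,.0195))
b=save('side','s3.png')
cv2.imwrite('pics/c6.png',cv2.resize(b[225:345,225:385],None,fx=5,fy=5,interpolation=cv2.INTER_CUBIC)[:,:,::-1])
E
```

```text
t 6.6 disp mm [-54.   53.5  52.7] F [0.1 0.  0.4] w 1.306416018532969e-05 yaw err -0.0019557031736006647 tilt [ 8.54207890e-04 -4.81266846e-05 -9.99999634e-01]
(-0.056, 0.052, 0.0195) shift cm [-0.2   0.15  3.32]
(-0.056, -0.03, 0.0195) shift cm [-0.19  8.35  3.32]
```

View pics/c6.png

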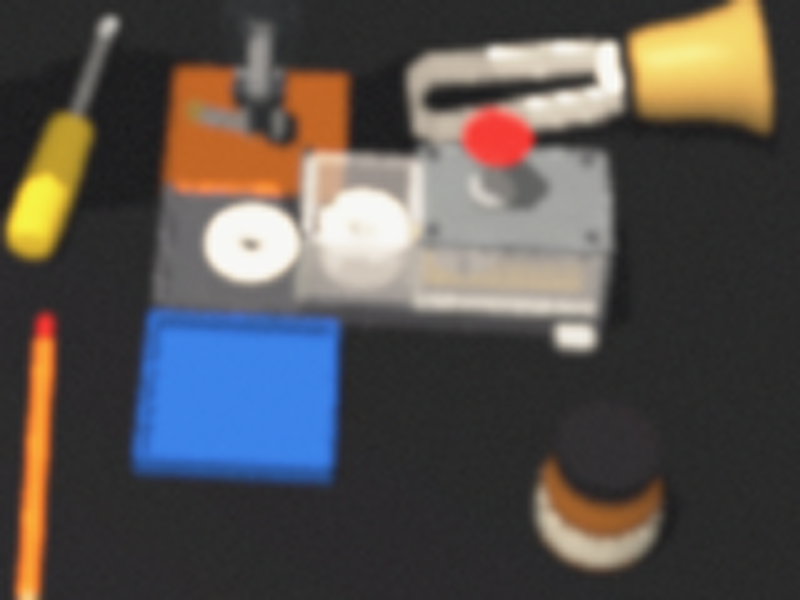

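The fingertip is beside the disc on the orange-tray side, in line with it. I'll lower it to just above plate level.

Emit:
jog_arm:
  moves:
    - {"jaw": -1, "dx": -0.2, "dy": 0, "dz": 1.2, "twist": 0}
    - {"jaw": -1, "dx": -0.2, "dy": 0, "dz": 2.4, "twist": 0}
    - {"jaw": -1, "dx": -0.2, "dy": 0, "dz": 3, "twist": 0}
    - {"jaw": -1, "dx": -0.2, "dy": 0, "dz": 3.2, "twist": 0}
    - {"jaw": -1, "dx": -0.2, "dy": 0, "dz": 3.2, "twist": 0}
    - {"jaw": -1, "dx": -0.2, "dy": 0, "dz": 3.2, "twist": 0}

```text
clock: 7.4
position: [0.5568, -0.063, 0.0204]
orientation: [0.0, 0.99, -0.14, 0.0]
ft_force: [-0.3, -1.6, -0.8]
width: 0.0001
```

```bash
python3 - <<'E'
from h import *
go((-.056,.04,.0195),(-.056,-.03,.0195))
E
```

```text
t 7.4 disp mm [-56.2  53.4  20.4] F [-0.3 -1.6 -0.8] w 9.639148220626418e-05 yaw err -0.0019219599921881936 tilt [ 6.51550211e-04 -1.03966340e-04 -9.99999782e-01]
(-0.056, 0.04, 0.0195) shift cm [0.02 1.34 0.09]
(-0.056, -0.03, 0.0195) shift cm [0.03 8.34 0.09]
```

Emit:
jog_arm:
  moves:
    - {"jaw": -1, "dx": 0, "dy": 0.5, "dz": 0.05, "twist": 0}
    - {"jaw": -1, "dx": 0, "dy": 1, "dz": 0.05, "twist": 0}
    - {"jaw": -1, "dx": 0, "dy": 1.4, "dz": 0.05, "twist": 0}
    - {"jaw": -1, "dx": 0, "dy": 1.8, "dz": 0.05, "twist": 0}
    - {"jaw": -1, "dx": 0, "dy": 2.2, "dz": 0.05, "twist": 0}
    - {"jaw": -1, "dx": 0, "dy": 2.6, "dz": 0.05, "twist": 0}
    - {"jaw": -1, "dx": 0, "dy": 3, "dz": 0.05, "twist": 0}
    - {"jaw": -1, "dx": 0, "dy": 3.4, "dz": 0.05, "twist": 0}
    - {"jaw": -1, "dx": 0, "dy": 3.8, "dz": 0.05, "twist": 0}
    - {"jaw": -1, "dx": 0, "dy": 4.2, "dz": 0.05, "twist": 0}

```text
clock: 8.65
position: [0.5448, -0.1036, 0.0197]
orientation: [0.0, 0.99, -0.14, 0.0]
ft_force: [-0.4, -0.4, 0.2]
width: 0.0002
```

```bash
python3 - <<'E'
from h import *
go((-.056,-.03,.0195))
b=save('side','s4.png')
cv2.imwrite('pics/c7.png',cv2.resize(b[225:345,225:385],None,fx=5,fy=5,interpolation=cv2.INTER_CUBIC)[:,:,::-1])
E
```

```text
t 8.65 disp mm [-56.5  11.1  19.7] F [-0.4 -0.4  0.2] w 0.00024858851257766515 yaw err -0.0019139062357395598 tilt [ 7.62852055e-05 -6.91350080e-05 -9.99999995e-01]
(-0.056, -0.03, 0.0195) shift cm [0.06 4.11 0.02]
```

View pics/c7.png

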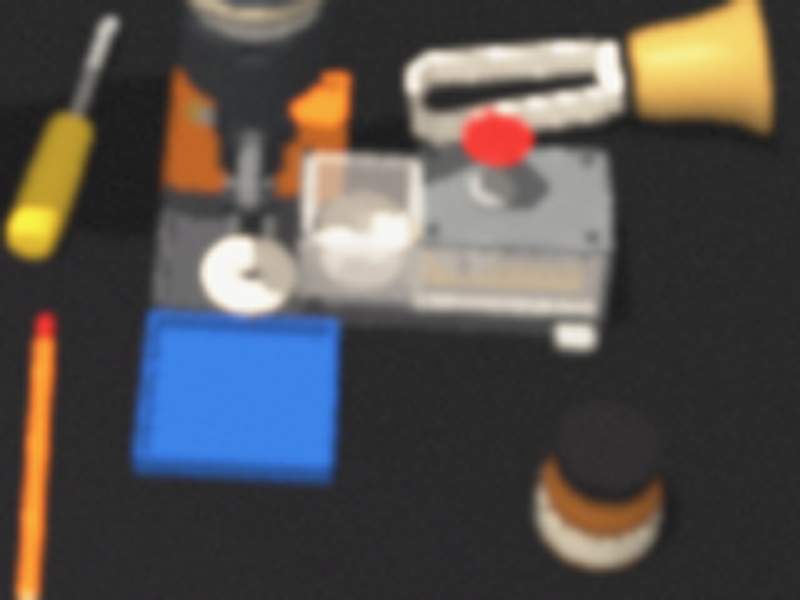

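The disc slides ahead of the tip, with its centre now at y ≈ -19 (crop (248,274)). The contact offset is about 30 mm, so the tip has to reach y ≈ -42.

Emit:
jog_arm:
  moves:
    - {"jaw": -1, "dx": 0, "dy": 0.4, "dz": 0, "twist": 0}
    - {"jaw": -1, "dx": 0, "dy": 0.8, "dz": 0, "twist": 0}
    - {"jaw": -1, "dx": 0, "dy": 1.2, "dz": 0, "twist": 0}
    - {"jaw": -1, "dx": 0, "dy": 1.6, "dz": 0, "twist": 0}
    - {"jaw": -1, "dx": 0, "dy": 2, "dz": 0, "twist": 0}
    - {"jaw": -1, "dx": 0, "dy": 2.4, "dz": 0, "twist": 0}
    - {"jaw": -1, "dx": 0, "dy": 2.8, "dz": 0, "twist": 0}
    - {"jaw": -1, "dx": 0, "dy": 3.2, "dz": 0, "twist": 0}
    - {"jaw": -1, "dx": 0, "dy": 3.6, "dz": 0, "twist": 0}
    - {"jaw": -1, "dx": 0, "dy": 4, "dz": 0, "twist": 0}

```text
clock: 9.95
position: [0.5336, -0.142, 0.0197]
orientation: [0.0, 0.99, -0.14, -0.0]
ft_force: [-0.5, -0.2, -0.0]
width: 0.0002
```

Emit:
jog_arm:
  moves:
    - {"jaw": -1, "dx": 0, "dy": 0.4, "dz": 0, "twist": 0}
    - {"jaw": -1, "dx": 0, "dy": 0.8, "dz": 0, "twist": 0}
    - {"jaw": -1, "dx": 0, "dy": 1.2, "dz": 0, "twist": 0}
    - {"jaw": -1, "dx": 0, "dy": 1.4, "dz": 0, "twist": 0}
    - {"jaw": -1, "dx": 0, "dy": 1.4, "dz": 0, "twist": 0}

```text
clock: 10.58
position: [0.5298, -0.1554, 0.0197]
orientation: [0.0, 0.99, -0.14, 0.0]
ft_force: [0.1, -0.2, -0.1]
width: 0.0002
```

```bash
python3 - <<'E'
from h import *
go((-.056,-.045,.0195))
b=save('side','s5.png')
cv2.imwrite('pics/c8.png',cv2.resize(b[225:345,225:385],None,fx=5,fy=5,interpolation=cv2.INTER_CUBIC)[:,:,::-1])
E
```

```text
t 10.575 disp mm [-56.6 -42.8  19.7] F [ 0.1 -0.2 -0.1] w 0.000223158182323294 yaw err -0.0021853383029916684 tilt [ 2.83270848e-05 -9.33551992e-05 -9.99999995e-01]
(-0.056, -0.045, 0.0195) shift cm [0.06 0.22 0.02]
```

View pics/c8.png

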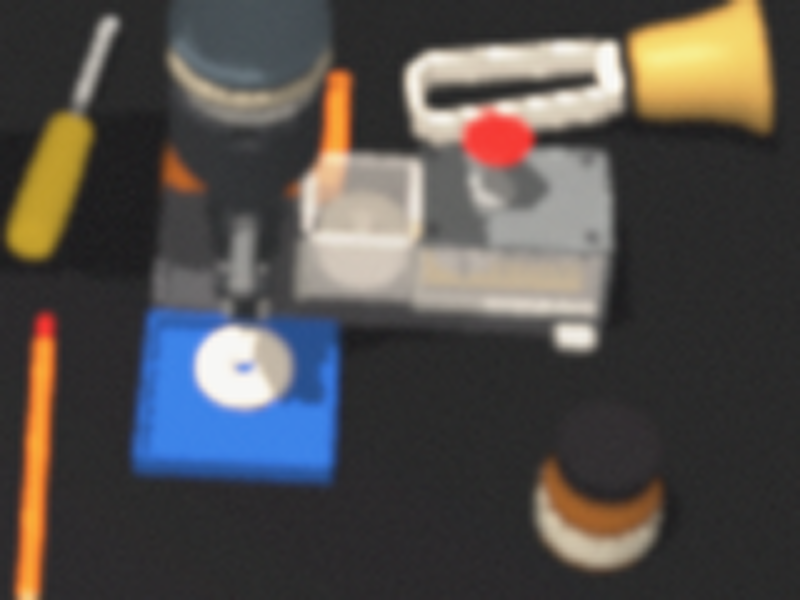

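The disc appears to lie in the blue tray at crop (244,366). I'll back off, rise and check.

Emit:
jog_arm:
  moves:
    - {"jaw": -1, "dx": 0, "dy": -0.5, "dz": 0, "twist": 0}
    - {"jaw": -1, "dx": 0, "dy": -1, "dz": -0.5, "twist": 0}
    - {"jaw": -1, "dx": 0, "dy": -1, "dz": -4, "twist": 0}
    - {"jaw": -1, "dx": 0, "dy": -1, "dz": -9, "twist": 0}
    - {"jaw": -1, "dx": 0, "dy": -1, "dz": -14, "twist": 0}
    - {"jaw": -1, "dx": -4, "dy": -1, "dz": -18, "twist": 0}
    - {"jaw": -1, "dx": -8, "dy": -1, "dz": -20, "twist": 0}
    - {"jaw": -1, "dx": -8, "dy": -1, "dz": -20, "twist": 0}
    - {"jaw": -1, "dx": -8, "dy": -1, "dz": -20, "twist": 0}

```text
clock: 11.75
position: [0.4562, -0.1232, 0.2199]
orientation: [0.0, 0.99, -0.14, 0.001]
ft_force: [-0.3, 0.6, -0.3]
width: 0.0001
```

```bash
python3 - <<'E'
from h import *
go()
b=save('side','s6.png')
cv2.imwrite('pics/c9.png',cv2.resize(b[225:345,225:385],None,fx=5,fy=5,interpolation=cv2.INTER_CUBIC)[:,:,::-1])
print(todisp(atz('side',244/5+225,366/5+225,.011))*1e3)
# expected ellipse extents for flat disc there, top face
w=b[275:330,250:300].astype(int); m=(w.min(2)>110).astype(np.uint8)
n,l,s,ce=cv2.connectedComponentsWithStats(m);i=1+np.argmax(s[1:,4]);x,y,ww,hh,_=s[i];print('meas bbox',x+250,y+275,ww,hh)
a=np.linspace(0,6.28,60);c=todisp(atz('side',x+250+ww/2-.5,y+275+hh/2-.5,.009));print(c*1e3)
P=np.array([proj('side',disp(c[0]+.024*np.cos(t),c[1]+.024*np.sin(t),z))[0] for t in a for z in(.003,.011)]);print('pred',P.min(0),np.ptp(P,axis=0)+1)
E
```

```text
t 11.75 disp mm [-136.2  -32.1  219.9] F [-0.3  0.6 -0.3] w 0.00012501462832946531 yaw err -0.0013554930435855095 tilt [ 1.10659216e-03 -2.76178149e-04 -9.99999350e-01]
[-53.015321   -71.70672405  11.        ]
meas bbox 263 289 21 19
[-55.13389367 -69.67596415   9.        ]
pred [263.49793079 289.97226572] [20.00612715 18.22842806]
```

View pics/c9.png

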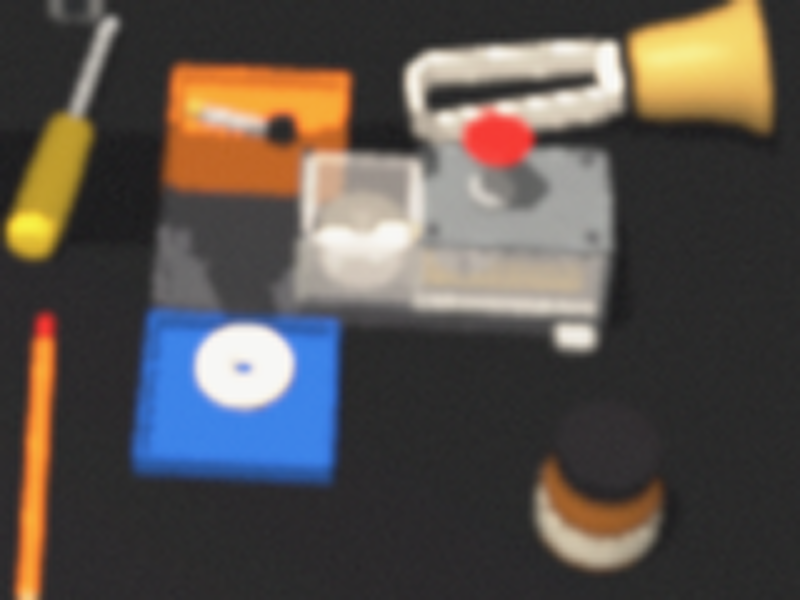

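The disc's outline matches a flat disc in the tray near the inner wall: measured 21x19 px against a predicted 20x18.2. Because it's close to the wall, I'll take one closer wrist look to rule out it leaning on the rim.

```bash
python3 - <<'E'
from h import *
a=save('wrist','w3.png');go()
cv2.imwrite('pics/w3b.png',cv2.resize(a[130:380,200:500],None,fx=2.4,fy=2.4,interpolation=cv2.INTER_CUBIC)[:,:,::-1])
E
```

```text
t 11.85 disp mm [-136.1  -32.3  219.1] F [ 0.  -0.7  0.5] w -0.0002613802678156992 yaw err -0.0017090517248349313 tilt [-5.98572596e-04  2.74676421e-04 -9.99999783e-01]
```

View pics/w3b.png

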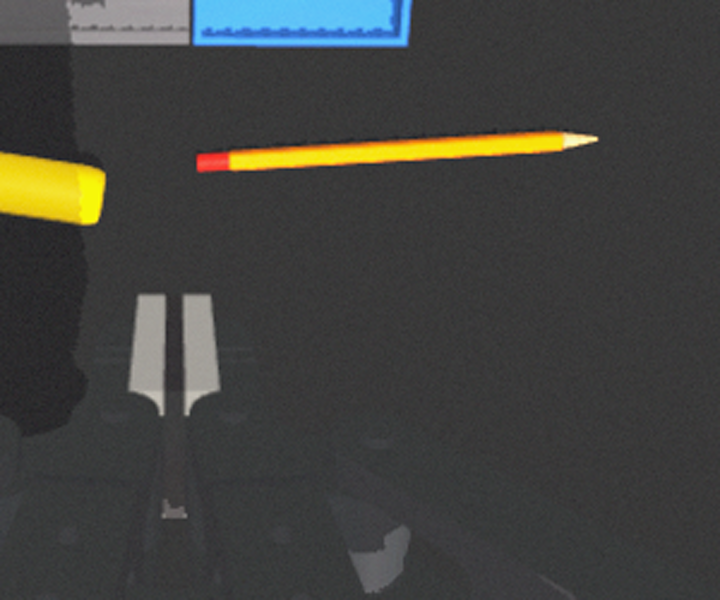

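That crop missed the tray; it showed the pencil and the tray's front wall only. I've used all my views, so I'll settle the tilt numerically on the full frame by fitting the disc outline as flat and as leaning.

```bash
python3 - <<'E'
from h import *
from scipy.optimize import least_squares
from scipy.spatial import ConvexHull, cKDTree
a=cv2.imread('pics/w3.png').astype(int); o,R=tool()
c=calibration('wrist');K=np.array([[c['fx'],0,c['cx']],[0,c['fy'],c['cy']],[0,0,1]]);T=np.array(c['T_tool_cam'])
Rw=(R@T[:3,:3]).T; tw=-Rw@(R@T[:3,3]+o['position'])
pj=lambda X:cv2.projectPoints(X,cv2.Rodrigues(Rw)[0],tw,K,np.array(c['distortion']))[0].reshape(-1,2)
ex=pj(np.array([disp(-.057,-.071,.007)]))[0]; print('expect',ex)
m=(a.min(2)>120).astype(np.uint8); n,l,s,ce=cv2.connectedComponentsWithStats(m)
i=min((k for k in range(1,n) if s[k,4]>300),key=lambda k:np.hypot(*(ce[k]-ex))); print(s[i],ce[i])
ct=cv2.convexHull(np.vstack(cv2.findContours((l==i).astype(np.uint8),0,1)[0])).reshape(-1,2)
ct=np.vstack([np.linspace(p,q,20) for p,q in zip(ct,np.roll(ct,-1,0))])
th=np.linspace(0,2*np.pi,120,endpoint=False)
def hull(x,y,z,tx):
    L=np.array([(.024*np.cos(t),.024*np.sin(t),h) for h in(0,.008) for t in th])@Ro.from_euler('x',tx).as_matrix().T+[x,y,z]
    h=cv2.convexHull(pj(np.array([disp(*p) for p in L])).astype(np.float32)).reshape(-1,2); return h
def f(q,tx,z): 
    h=hull(q[0],q[1],z,tx); return np.array([cv2.pointPolygonTest(h,(float(u),float(v)),True) for u,v in ct[::5]])
for tx,z in((0,.003),(.1,.0055),(.21,.008)):
    r=least_squares(lambda q:f(q,tx,z)-q[2],[-.057,-.071,0.],x_scale=[.01,.01,1],diff_step=1e-3); print('tilt',tx,'xy',r.x,'rms px',np.std(r.fun))
# tray: blue mask left/right columns at disc row
b=(a[:,:,0]>130)&(a[:,:,2]<120); row=int(ce[i][1]); cols=np.where(b[row])[0]; print('row',row,'blue cols',cols.min(),cols.max(),'disc',s[i][0],s[i][0]+s[i][2]-1)
for y in(-.042,-.045,-.132): print(y,'rim',pj(np.array([disp(-.055,y,.013)]))[0])
print('line values',a[row,s[i][0]-10:s[i][0]+4].tolist())
E
```

```text
expect [311.20625271  98.69294918]
[ 285   71   50   52 1940] [309.42319588  96.40979381]
tilt 0 xy [-0.05540099 -0.06884821  0.05019401] rms px 0.12578211819339918
tilt 0.1 xy [-0.05542889 -0.06832846  0.26263203] rms px 0.1459869752536864
tilt 0.21 xy [-0.05547224 -0.06783973  0.36376605] rms px 0.1655194270698325
row 96 blue cols 281 373 disc 285 334
-0.042 rim [282.05616244  96.47389962]
-0.045 rim [285.14908337  96.47092749]
-0.132 rim [374.64905521  96.56358798]
line values [[98, 94, 98], [97, 95, 97], [99, 97, 99], [90, 91, 90], [65, 64, 66], [80, 55, 45], [158, 92, 50], [207, 116, 58], [226, 129, 60], [236, 142, 71], [217, 192, 192], [245, 247, 247], [247, 247, 247], [247, 247, 247]]
```

The flat model fits best, the inner rim is fully visible beside the disc, and nothing touches the robot. I'll hand it in.

```bash
python3 -c "
from bench import *
print(finish_job())"
```

```text
the job is handed in; nothing more can be done
None
```

I pressed the plunger once to its hard stop (tip at 85 mm, force rising to 15.5 N) and let it come back up. I then nudged the single disc with shut fingertips off the -y side of the plate into the blue tray, backed away and handed the job in at about 12 s.

**Last checks:**
- **Disc position:** its centre is at about dispenser (-55, -69) mm. That is about 3 mm along x and 18 mm along y from the tray's centre, within the 30 mm limit, and it lies against the near wall.
- **Plunger and other objects:** the pictures show the plunger up and the other objects where they started. The other three discs appear to be in the hopper; I judged that by eye only.
- **Robot:** it was clear of everything, about 220 mm above the table.

**Doubtful points:**
- **Flatness:** the last enlarged picture missed the disc, so this rests on fitting its outline in the full frame. Flat fitted best, but only narrowly: 0.13 px error against 0.15 to 0.17 px for tilted. The rim was fully visible beside the disc, which also points to it lying flat.
- **Camera agreement:** the cameras disagreed by about 2–3 mm on the dispenser's x position, which had no effect on the job.

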